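# Open the bottle and hold the cup carousel for pouring

## Robot

A 6-joint arm with a two-finger parallel gripper is mounted at the origin on the work surface. World frame = base frame: x ahead of the robot, y to its left, z up, the work surface at z = 0. Lengths are in mm, angles in rad, forces in N, time in s.
With the tool pointing down it reaches from about 400 to 925 mm from the base axis. Payload 12.5 kg.
Tool frame: the origin (TCP) lies midway between the tips of the shut fingers; the grasp point (between the pads) lies 19 mm behind it; z points along the fingers, y is the line along which they close (so a half turn about z gives the same grasp; the last joint's range is limited). The gripper opens to 95 mm and grips with 3 to 60 N. Pads are 20 mm wide; open, the fingers measure 119 mm over their backs; the gripper's body (75 mm by 180 mm) begins 59 mm behind the grasp point.
Start: joints at [-1.289, 0.491, 1.559, -0, 1.092, -0.106], TCP at [236.37, -578.602, 181.161] pointing down, gripper open.
Joint ranges: [-3.1, 3.1], [-0.84, 2.19], [0.05, 2.79], [-1.13, 4.28], [0.06, 2.93], [-2.69, 2.69]. Speed limits (rad/s): [2.22, 2.22, 2.79, 3.14, 3.14, 3.14].

## Interface

Orientations are given as [roll, pitch, yaw] about the fixed x, y, z axes, in that order (R = Rz(yaw) Ry(pitch) Rx(roll)).
In Python, from cell import * gives the robot as it stands.
- The arm moves only by the tool servo_tool, never from a script. Its argument "moves" is one flat list of numbers, 5 for each row, row after row: the shift along the world's x, y, z as a fraction of full scale, then the turn about the world's z as a fraction of full scale, then the opening, from 0 (shut) to 1 (fully open). A call has 1 to 12 rows; each row is the pose to reach, as a shift and turn from the pose commanded when the call began, turning the shorter way round; what a row does not reach only later rows make up. Full scale, the value 1, is 400 mm for a shift and 180 degrees for a turn. A row lasts 1/12 s, in which the tool goes at most 41.7 mm and 7.16 degrees, less where a joint would pass 70% of its speed; a pose out of reach is approached as far as the arm can. A call with a number of a shift or a turn outside -1 to 1 is refused whole. A call with a gripper value outside its range is refused whole. The fingers move at their own pace and stop on an object; the grip force is fixed at half the most. Time passes only in rows, so rows that repeat a pose let the fingers close. It gives the time, the measured TCP pose, the force, the opening and the grip force at its end, in the units of the state.
- state(): the state, without advancing time (a new reading comes with each control period).
- read_camera(name): name is "scene" or "top" or "wrist"; returns (picture, depth): 420x560x3 uint8, blue, green, red; 420x560 float32, mm along the optical axis (not along the pixel's ray), 0 where there is no reading.
- get_calibration(name): a dict with "K" (3x3 intrinsics, pixels), "k1" (the pictures are not rectified: a ray, as slopes to the right and down, at radius r is drawn at 1 + k1 r^2 times it, then the intrinsics apply), "R" (3x3) and "t" (3): a world point X has camera coordinates R X + t. Camera axes: x right, y down, z forward; pixel columns grow to the right and rows downward; lengths in mm; the calibration is good to about 2 mm. A picture is of the moment at which its call begins: read the wrist's pose just before it. get_calibration takes no time and is no camera call; for the wrist camera it gives the pose at the moment of the call.
- job_done(): hands the job in; it is judged then, once.
The state is a dict: "t": time; "joints": joint angles; "qvel": joint speeds; "tau": joint torques, N m; "eef_pos": TCP position; "tcp_rot": TCP orientation; "ft_force": force on the tool from outside, world axes, zero at the start; "moment": the same for the moment, N m; "opening": opening from 0.0 (shut) to 1.0 (fully open); "grip_force": force on a finger pad.
Only numpy, scipy, OpenCV 4.12 (cv2) and the standard library are available. Lean on these libraries where they do the work, as an engineer would, in place of code of your own. Each camera call takes 0.05 s, during which the arm holds its last target. There are 200 camera calls.

## Task

I want to fill the cup with the orange band from the glass bottle, so get things ready: first twist the bottle's white winged cap fully open, anticlockwise until it meets its stop. Then turn the cup carousel by the black handle on top until the orange-banded cup stands squarely in line with the red pointer, and finish while still gripping that handle, holding the carousel still there (do not let go). Keep all three cups upright in their sockets and leave the mug, comb, toothbrush and soap dish where they are.

Things in the scene. Friction and masses are not known exactly. Their poses are not given: they have to be found in the camera images.
- cap (a joint): Angle of the bottle's captive twist cap about its upright axis: 0 is closed, it grows anticlockwise seen from above, and the stop (fully open) is at 1.4. It starts between 0 and 0.2. It only turns: it neither rises nor comes off, and stays where it is left (friction about 0.06 N m).
- cap_grip (a point): Middle of the white wing on top of the cap, on the cap's axis, 156 mm above the ledge. The wing is an upright bar 44 mm long (along this point's x axis), 13 mm thick (y) and 28 mm high (142 to 170 mm above the ledge); a red spot marks its +x end. It turns with the cap; the cap disc below is 40 mm wide.
- handle (a point): Black bar handle of the carousel, origin at its middle, on the carousel's upright axis, 149 mm above the ledge: 60 mm long (along its x), 14 mm thick (y), 34 mm high (132 to 166 mm above the ledge), on a steel post 18 mm wide. It is rigidly joined to the white round tray (236 mm wide, top 22 mm above the ledge) and turns with it.
- marked_cup: White open cup with a broad orange band round its rim (upper 28 mm), 57 mm wide, 72 mm high, origin at the centre of its underside, loose in a socket ring (14 mm deep, 68 mm outside) of the tray, 78 mm from the carousel's axis; rim 94 mm above the ledge. Sockets are 120 degrees apart. It starts in one of the two sockets nearer the pointer, 40 to 80 degrees to either side of it.
- white_cup: Plain white cup, same size (56 mm wide, 72 mm high), origin at the centre of its underside, in another socket.
- blue_cup: Blue cup, same size, origin at the centre of its underside, in the third socket.
- pour_spot (a point): The spot in line with the pointer where the centre of the marked cup's underside has to be: 78 mm from the carousel's axis, 22 mm above the ledge, on the side of the fixed red pointer. The pointer is a red arrow 10 mm high lying on the ledge just outside the tray, 124 to 175 mm from the axis, its tip towards the axis. It does not move.
- mug: Stainless steel mug, 76 mm wide, 85 mm high, loose, origin at the centre of its underside. Bystander.
- comb: Black plastic comb, 150 mm long, lying flat, loose, origin under its middle. Bystander.
- toothbrush: Orange toothbrush with its head in a clear slotted cap, about 180 mm long, lying, loose, origin under its middle. Bystander.
- soap_dish: White soap dish, 90 by 130 mm, with a green bar of soap, 29 mm high, loose, origin at the centre of its underside. Bystander.
- bottle: Green glass bottle, 70 mm wide, shoulder 87 mm above the ledge, under the cap, fixed in a round steel holder 100 mm wide that does not move. Origin at the centre of the holder's underside.
- turntable: The carousel's turning part (tray, sockets, post and handle), origin on its upright axis at ledge height, x along the handle. Turns freely 2.6 rad either way from its start; light friction (about 0.06 N m), stays where it is left.

How it is judged (in metres and radians):
On the way, in this order (a step that is already met when the one before it is completed fails the run):
1. the bottle's cap is twisted open (value of joint cap above 1.2 rad), for 0.2 s.
2. the orange-banded cup is at the pointer with the handle gripped (horizontal distance between marked_cup and pour_spot below 0.011 m and contact force between the fingers and turntable above 2 N and distance between the grasp point and handle below 0.04 m), for 0.2 s.
At the end, for the whole second after the job is handed in: The cap is open (at least 1.2 of its 1.4 rad), the marked cup's centre is within 11 mm of the pour spot, the fingers grip the carousel's handle (over 2 N), the carousel is still (under 0.05 rad/s), and all three cups stand upright (within 0.15 rad), down in their sockets (all of step 2 and value of joint cap above 1.2 rad and angular speed of turntable below 0.05 rad/s and z of each of marked_cup, white_cup, blue_cup in the frame of pour_spot below 0.006 m and horizontal distance between each of white_cup, blue_cup and handle below 0.09 m and angle between each of marked_cup, white_cup, blue_cup's own z axis and vertical below 0.15 rad); the arm keeps its last pose, push and grip.
It fails at once if a cup is tipped over (angle between any of marked_cup, white_cup, blue_cup's own z axis and vertical above 0.4 rad).
It fails at once if the mug, comb, toothbrush or soap dish is displaced by more than 30 mm (distance of any of mug, comb, toothbrush, soap_dish from where it was at the start of the episode above 0.03 m).
It also fails if it takes over 48 s, if anything falls off the work surface, if the arm or the gripper's body presses on something with over 40 N, if the wrist force passes 120 N, or if a joint passes its speed limit or range.

## Working session

There is one attempt and no reset: what is moved stays moved. The work goes in short steps, Python scripts to look and compute and a tool call to move; the robot and the scene stay as the last step left them, time stands still between calls to the robot, and variables do not carry over. Pictures are saved under pics/ and viewed, at most 10 in all, crops included, and the job is handed in when it is done.

Besides the shell and the picture viewer there is one more tool, called after "Request:" as name(argument=value, ...), one argument or row to a line, values as JSON. servo_tool: Moves the arm, as the interface text tells. Its arguments: {"type":"object","properties":{"moves":{"type":"array"}},"required":["moves"]}

```bash
ls; mkdir -p pics
python3 - <<'E'
from cell import *
import cv2,numpy as np
s=state();print(s)
for n in("top","scene"):
    p,d=read_camera(n);cv2.imwrite(f"pics/{n}0.png",p);np.save(f"pics/{n}0.npy",d);print(n,get_calibration(n))
E
```

```text
pics
{'t': 0.0, 'joints': array([-1.28858713e+00,  4.91574101e-01,  1.55944869e+00, -1.49907512e-05,
        1.09170864e+00, -1.05576026e-01]), 'qvel': array([-9.18066054e-05, -2.94987673e-04, -2.90896069e-04,  1.23180563e-03,
        1.44383785e-03,  4.38269280e-06]), 'tau': array([-1.96859124e-03, -6.12659740e+01, -2.58184272e+01,  6.91789761e-02,
        4.82332672e-02, -9.20721982e-05]), 'eef_pos': array([ 236.28844912, -578.30589466,  180.55300224]), 'tcp_rot': array([-3.14045882e+00, -1.06782722e-04,  3.87792082e-01]), 'ft_force': array([ 0.67274448, -0.71141006,  0.38152347]), 'moment': array([-0.04322866, -0.07022671,  0.01838549]), 'grip_force': 0.0, 'opening': 1.0007872143966372}
top {'K': array([[498.38892079,   0.        , 286.14695429],
       [  0.        , 498.38892079, 206.99921684],
       [  0.        ,   0.        ,   1.        ]]), 'k1': 0.06414837115955348, 'R': array([[-0.00706688, -0.99987514, -0.01413381],
       [-0.9983839 ,  0.00785195, -0.05628441],
       [ 0.05638836,  0.01371322, -0.99831473]]), 't': array([  -8.21408806,  552.23454165, 1398.64009516])}
scene {'K': array([[465.47406718,   0.        , 289.01078786],
       [  0.        , 465.47406718, 208.67645078],
       [  0.        ,   0.        ,   1.        ]]), 'k1': -0.08377454095048702, 'R': array([[-0.59023002,  0.8072328 ,  0.00192976],
       [ 0.41944458,  0.30872898, -0.85367011],
       [-0.68970629, -0.5030523 , -0.52081054]]), 't': array([ 349.40776663, -121.29708198, 1719.88774045])}
```

View pics/top0.png

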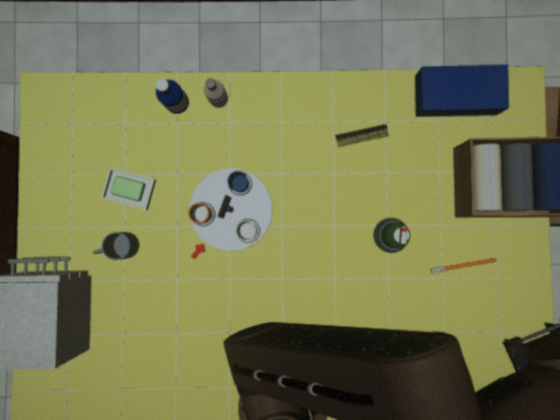

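View pics/scene0.png

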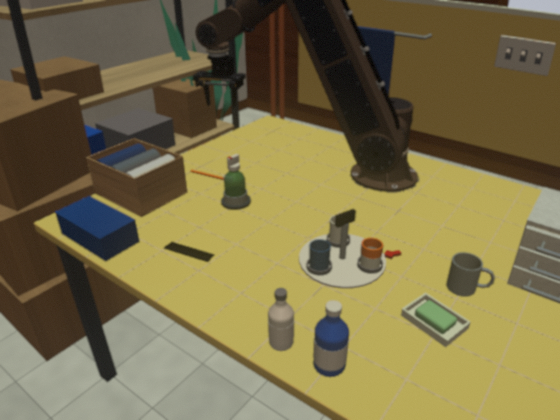

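The top view shows the carousel at about (230,209), with the handle at (226,206), orange cup at (202,213), white cup at (248,231), blue cup at (239,182) and red pointer at (198,250). The bottle is at (393,235) with its winged cap at (402,236) and a red spot near (404,229). The scene view agrees.

```bash
cat > h.py <<'E'
import cv2,numpy as np
from cell import *
def ray(c,uv):
    x=(np.atleast_2d(uv).astype(float)-[c['K'][0,2],c['K'][1,2]])/c['K'][0,0]
    s=x.copy()
    for _ in range(20): s=x/(1+c['k1']*(s**2).sum(1,keepdims=True))
    return np.c_[s,np.ones(len(s))]
def plane(c,uv,z):
    d=ray(c,uv)@c['R'];o=-c['R'].T@c['t']
    return o+d*((z-o[2])/d[:,2])[:,None]
def pts(c,uv,dep): # depth points
    uv=np.atleast_2d(uv);return (ray(c,uv)*dep[uv[:,1],uv[:,0]][:,None]-c['t'])@c['R']
def blob(m,box=None):
    m=m.astype(np.uint8)
    if box:
        k=np.zeros_like(m);k[box[1]:box[3],box[0]:box[2]]=1;m=m*k
    n,l,st,ce=cv2.connectedComponentsWithStats(m);i=1+np.argmax(st[1:,4])
    v,u=np.nonzero(l==i);return np.c_[u,v],ce[i]
E
python3 - <<'E'
from h import *
c=get_calibration("top");p=cv2.imread("pics/top0.png");d=np.load("pics/top0.npy")
hsv=cv2.cvtColor(p,cv2.COLOR_BGR2HSV);H,S,V=cv2.split(hsv)
np.set_printoptions(precision=1,suppress=True)
print("table z",pts(c,[[300,280],[300,130]],d))
B=(185,160,280,265)
uv,_=blob(((H<8)|(H>172))&(S>140)&(V>90),(185,240,215,265));print("pointer",len(uv),plane(c,uv.mean(0),8))
w=plane(c,uv,8)[:,:2];print(w.min(0),w.max(0))
m=(S<60)&(V>120);uv,_=blob(m,B)
hull=cv2.convexHull(uv.astype(np.float32));e=cv2.fitEllipse(hull);print("tray",e,plane(c,[e[0]],22))
uv,ce=blob((V<50),(212,190,240,222));print("handle",len(uv))
q=pts(c,uv,d);k=(q[:,2]>145);print("n",k.sum(),"zmed",np.median(q[k,2]));w=plane(c,uv[k],166)[:,:2]
r=cv2.minAreaRect(w.astype(np.float32));print(r)
# by height
v,u=np.mgrid[160:265,185:280];uv=np.c_[u.ravel(),v.ravel()];q=pts(c,uv,d)
k=(q[:,2]>135)&(q[:,2]<185);print("high",k.sum(),np.median(q[k,2]),q[k].mean(0),cv2.minAreaRect(plane(c,uv[k],166)[:,:2].astype(np.float32)))
v,u=np.mgrid[215:260,370:415];uv=np.c_[u.ravel(),v.ravel()];q=pts(c,uv,d)
k=(q[:,2]>150)&(q[:,2]<190);print("cap",k.sum(),np.median(q[k,2]),q[k].mean(0),cv2.minAreaRect(plane(c,uv[k],170)[:,:2].astype(np.float32)))
k=(q[:,2]>115)&(q[:,2]<190);print(k.sum(),q[k].mean(0))
uv,_=blob(((H<10)|(H>170))&(S>100),(390,220,415,250));print("spot",len(uv),plane(c,uv.mean(0),165))
cv2.imwrite("pics/c.png",np.hstack([cv2.resize(p[160:265,180:285],(400,400),interpolation=2),cv2.resize(p[210:262,368:420],(400,400),interpolation=2)]))
E
```

```text
table z [[345.2 -50.    1.9]
 [775.7 -53.7  -1.1]]
pointer 79 [[432.1 238.9   8. ]]
[412.6 224.7] [446.5 255.8]
tray ((230.23703002929688, 209.21315002441406), (83.04149627685547, 83.4648666381836), 42.25447082519531) [[546.8 145.6  22. ]]
handle 108
n 95 zmed 164.6626316709046
((546.1829833984375, 141.98855590820312), (12.866521835327148, 51.29057312011719), 71.53145599365234)
high 166 164.10671392731115 [546.5 143.  161.8] ((546.2717895507812, 142.33489990234375), (17.506750106811523, 60.98230743408203), 70.514404296875)
cap 110 168.2391067453094 [ 471.  -306.4  166.9] ((469.79541015625, -306.2540283203125), (14.868270874023438, 42.51499557495117), 88.76897430419922)
223 [ 470.7 -304.   152.9]
spot 20 [[ 485.6 -309.3  165. ]]
```

View pics/c.png

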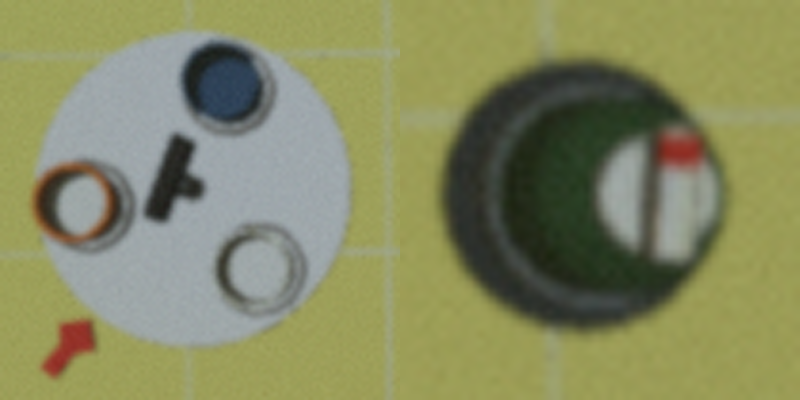

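Request:
servo_tool(
  moves=[0.585,0.68,0.2,-0.1235,1,0.585,0.68,0.2,-0.1235,1,0.585,0.68,0.2,-0.1235,1,0.585,0.68,0.2,-0.1235,1,0.585,0.68,0.2,-0.1235,1,0.585,0.68,0.2,-0.1235,1,0.585,0.68,0.2,-0.1235,1,0.585,0.68,0.2,-0.1235,1,0.585,0.68,0.2,-0.1235,1,0.585,0.68,0.2,-0.1235,1,0.585,0.68,0.2,-0.1235,1,0.585,0.68,0.2,-0.1235,1],
)

```text
t: 1.1
eef_pos: [470.0, -306.7, 260.7]
tcp_rot: [-3.141, 0.001, 0.0]
ft_force: [-0.9, -0.2, -0.5]
opening: 1.003
grip_force: 0.0
```

Run:
```python
from h import *
np.set_printoptions(precision=2,suppress=True)
c=get_calibration("wrist");s=state();p,d=read_camera("wrist");print(s['t'],s['eef_pos'],s['tcp_rot'],s['joints'],-c['R'].T@c['t'])
cv2.imwrite("pics/w1.png",p);np.save("pics/w1.npy",d);np.save("pics/w1c.npy",c,allow_pickle=True)
c=get_calibration("top");p=cv2.imread("pics/top0.png");d=np.load("pics/top0.npy")
H,S,V=cv2.split(cv2.cvtColor(p,cv2.COLOR_BGR2HSV))
ax=np.array([546.5,143.8])
uv,_=blob((H<18)&(S>90)&(V>60),(188,198,218,232))
e=cv2.fitEllipse(cv2.convexHull(uv.astype(np.float32)));q=plane(c,[e[0]],92)[0][:2]
print("cup",len(uv),e,q,np.hypot(*(q-ax)),np.degrees(np.arctan2(*(q-ax)[::-1])))
v,u=np.mgrid[195:235,185:220];uv=np.c_[u.ravel(),v.ravel()];P=pts(c,uv,d);k=(P[:,2]>75)&(P[:,2]<110);print(k.sum(),P[k].mean(0))
uv,_=blob(((H<8)|(H>172))&(S>140)&(V>90),(185,240,215,265));w=plane(c,uv,8)[:,:2]
vx,vy,x0,y0=cv2.fitLine(w.astype(np.float32),2,0,.01,.01).ravel();print("ptr dir",np.degrees(np.arctan2(vy,vx)),x0,y0,np.degrees(np.arctan2(y0-ax[1],x0-ax[0])))
```

```text
1.1 [ 470.02 -306.71  260.71] [-3.14  0.    0.  ] [-0.7   0.33  1.61 -0.    1.21  0.87] [ 536.16 -306.59  463.66]
cup 132 ((199.17848205566406, 212.7374267578125), (20.65896987915039, 21.537689208984375), 95.59174346923828) [534.25 220.1 ] 77.27685999110408 99.12055287557342
160 [534.06 221.46  90.04]
ptr dir -39.07918 432.11615 238.90686 140.25745755552109
```

View pics/w1.png

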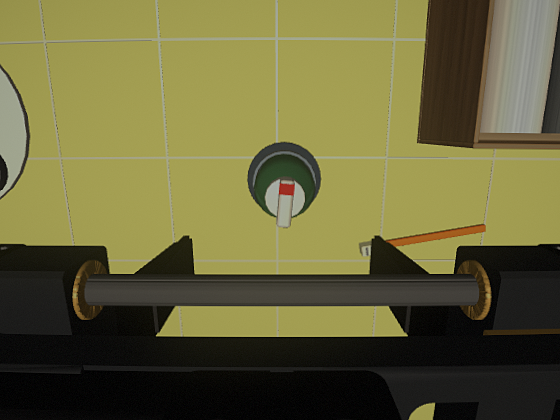

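The wrist view shows the cap at (286,200). The wing runs from the red end near (288,183) to (284,225), slightly tilted.

Run:
```python
from h import *
np.set_printoptions(precision=2,suppress=True)
c=np.load("pics/w1c.npy",allow_pickle=True).item();p=cv2.imread("pics/w1.png");d=np.load("pics/w1.npy")
H,S,V=cv2.split(cv2.cvtColor(p,cv2.COLOR_BGR2HSV))
v,u=np.mgrid[165:240,255:320];uv=np.c_[u.ravel(),v.ravel()];P=pts(c,uv,d)
k=(P[:,2]>160)&(P[:,2]<180);print(k.sum(),P[k].mean(0),cv2.minAreaRect(P[k,:2].astype(np.float32)))
print("fit",cv2.fitLine(P[k,:2].astype(np.float32),2,0,.01,.01).ravel())
k=(P[:,2]>132)&(P[:,2]<180);print(k.sum(),P[k].mean(0))
m=((H<8)|(H>172))&(S>120);uv,_=blob(m,(255,165,320,240));print(len(uv),plane(c,uv.mean(0),168))
```

```text
693 [ 473.24 -309.76  169.04] ((472.00018310546875, -309.8621826171875), (13.370391845703125, 43.43162536621094), 85.62950897216797)
fit [   1.     -0.09  473.24 -309.76]
1433 [ 473.46 -309.44  154.89]
162 [[ 484.98 -310.79  168.  ]]
```

Request:
servo_tool(
  moves=[0.004,-0.006,-0.283,-0.0255,1,0.004,-0.006,-0.283,-0.0255,1,0.004,-0.006,-0.283,-0.0255,1,0.004,-0.006,-0.283,-0.0255,1,0.004,-0.006,-0.283,-0.0255,0,0.004,-0.006,-0.283,-0.0255,0,0.004,-0.006,-0.283,-0.0255,0,0.004,-0.006,-0.283,-0.0255,0,0.004,-0.006,-0.283,-0.0255,0,0.004,-0.006,-0.283,-0.0255,0,0.004,-0.006,-0.283,-0.0255,0,0.004,-0.006,-0.283,-0.0255,0],
)

```text
t: 2.15
eef_pos: [472.0, -309.0, 148.2]
tcp_rot: [3.141, -0.0, -0.08]
ft_force: [0.2, -0.6, -0.7]
opening: 0.497
grip_force: 0.0
```

Request:
servo_tool(
  moves=[0,0,0,0,0,0,0,0,0,0,0,0,0,0,0,0,0,0,0,0,0,0,0,0,0,0,0,0,0,0,0,0,0,0,0,0,0,0,0,0],
)

```text
t: 2.82
eef_pos: [472.0, -309.0, 148.0]
tcp_rot: [3.142, -0.0, -0.08]
ft_force: [0.4, -0.4, -0.1]
opening: 0.008
grip_force: 0.0
```

Run:
```python
from h import *
P=[]
for n,b in(("wrist",(150,120,430,330)),("scene",(190,130,290,205))):
    p,d=read_camera(n);np.save(f"pics/{n}2.npy",d);cv2.imwrite(f"pics/{n}2.png",p)
    P.append(cv2.resize(p[b[1]:b[3],b[0]:b[2]],(400,300),interpolation=2))
cv2.imwrite("pics/c2.png",np.hstack(P))
s=state();print(s['opening'],s['grip_force'])
```

```text
0.0033400714857218634 0.0
```

View pics/c2.png

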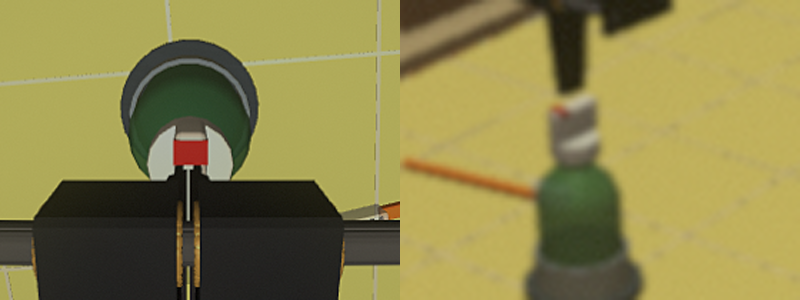

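Crops: the fingers have shut with nothing between them. In the scene view the tips, at about scene pixel (232,152), look to be just above or behind the wing. I'll project the expected TCP into that view to check.

Run:
```python
from h import *
np.set_printoptions(precision=1,suppress=True)
def proj(c,X):
    q=np.atleast_2d(X)@c['R'].T+c['t'];s=q[:,:2]/q[:,2:];s=s*(1+c['k1']*(s**2).sum(1,keepdims=True));return s*c['K'][0,0]+[c['K'][0,2],c['K'][1,2]]
c=get_calibration("scene");d=np.load("pics/scene2.npy")
t=state()['eef_pos'];print(t,"tcp in scene",proj(c,[t,[472,-309,170],[494,-311,170],[450,-307,170]]))
uv=np.array([[u,v] for v in range(134,172,3) for u in(229,232,235)]);print(np.c_[uv,pts(c,uv,d)])
w=get_calibration("wrist");print(proj(w,[t,[472,-309,170],[494,-311,170]]))
p=cv2.imread("pics/wrist2.png");dw=np.load("pics/wrist2.npy");uv=np.array([[283,v] for v in range(200,300,8)]);print(np.c_[uv,pts(w,uv,dw)])
```

```text
[ 472. -309.  148.] tcp in scene [[232.8 162.9]
 [232.3 156.6]
 [227.1 158.9]
 [237.5 154.4]]
[[ 229.   134.   482.5 -306.8  250.2]
 [ 232.   134.   478.5 -298.1  251. ]
 [ 235.   134.   467.8 -295.7  248. ]
 [ 229.   137.   476.1 -313.8  236.5]
 [ 232.   137.   474.8 -302.4  238.8]
 [ 235.   137.   461.1 -302.7  234.2]
 [ 229.   140.   480.4 -310.6  228.8]
 [ 232.   140.   477.1 -301.   230.1]
 [ 235.   140.   462.4 -302.3  224.7]
 [ 229.   143.   479.8 -312.   218.3]
 [ 232.   143.   478.3 -300.7  220.6]
 [ 235.   143.   466.  -299.7  216.6]
 [ 229.   146.   480.4 -312.3  208.4]
 [ 232.   146.   477.8 -302.   210.1]
 [ 235.   146.   468.8 -297.8  208. ]
 [ 229.   149.   479.9 -313.7  197.7]
 [ 232.   149.   480.1 -300.6  201.2]
 [ 235.   149.   464.2 -302.9  194.9]
 [ 229.   152.   479.8 -314.6  187.2]
 [ 232.   152.   475.9 -305.5  188.2]
 [ 235.   152.   175.8 -576.     5.6]
 [ 229.   155.   206.1 -581.5    2. ]
 [ 232.   155.   469.8 -312.1  173.9]
 [ 235.   155.   464.4 -304.3  174. ]
 [ 229.   158.   487.9 -308.5  171.4]
 [ 232.   158.   476.7 -306.4  167.7]
 [ 235.   158.   4
[... 317 characters left out ...]
141.2]
 [ 235.   167.   480.4 -292.5  141.8]
 [ 229.   170.   305.1 -490.7    1.6]
 [ 232.   170.   483.5 -303.4  129.3]
 [ 235.   170.   481.2 -292.5  131.6]]
[[281.7 237.5]
 [281.7 249.5]
 [282.1 211.7]]
[[ 283.   200.   489.1 -311.4  114.3]
 [ 283.   208.   493.6 -311.5  159.5]
 [ 283.   216.   491.4 -311.3  169.4]
 [ 283.   224.   487.  -310.9  170.3]
 [ 283.   232.   482.3 -310.6  169.9]
 [ 283.   240.   482.5 -310.5  184.7]
 [ 283.   248.   482.3 -310.4  196.4]
 [ 283.   256.   482.1 -310.4  206.6]
 [ 283.   264.   482.5 -310.4  216.9]
 [ 283.   272.   482.6 -310.3  225.5]
 [ 283.   280.   502.  -311.6  274.3]
 [ 283.   288.   500.2 -311.5  275.2]
 [ 283.   296.   498.6 -311.4  276.1]]
```

The lateral position is right, but the visible fingertips end about 33 mm above the reported TCP height, so they shut just above the wing. I'll open, go 28 mm lower and close again, watching the opening (wing 13 mm is about 0.14, cap disc 40 mm is about 0.42).

Request:
servo_tool(
  moves=[0,0,0,0,1,0,0,0,0,1,0,0,0,0,1,0,0,0,0,1,0,0,0,0,1,0,0,0,0,1,0,0,0,0,1,0,0,0,0,1,0,0,0,0,1,0,0,0,0,1,0,0,0,0,1,0,0,0,0,1],
)

```text
t: 3.92
eef_pos: [472.0, -309.0, 148.0]
tcp_rot: [3.142, 0.0, -0.08]
ft_force: [0.0, -0.5, 0.2]
opening: 0.788
grip_force: 0.0
```

Request:
servo_tool(
  moves=[0,0,-0.035,0,1,0,0,-0.07,0,1,0,0,-0.07,0,1,0,0,-0.07,0,0,0,0,-0.07,0,0,0,0,-0.07,0,0,0,0,-0.07,0,0,0,0,-0.07,0,0,0,0,-0.07,0,0,0,0,-0.07,0,0,0,0,-0.07,0,0,0,0,-0.07,0,0],
)

```text
t: 4.92
eef_pos: [472.0, -309.0, 120.0]
tcp_rot: [3.141, -0.0, -0.08]
ft_force: [-0.6, -0.5, 0.3]
opening: 0.427
grip_force: 0.0
```

Request:
servo_tool(
  moves=[0,0,0,0,0,0,0,0,0,0,0,0,0,0,0,0,0,0,0,0,0,0,0,0,0,0,0,0,0,0,0,0,0,0,0],
)

```text
t: 5.5
eef_pos: [472.0, -309.7, 120.0]
tcp_rot: [3.14, -0.0, -0.08]
ft_force: [-1.8, -4.6, -1.4]
opening: 0.137
grip_force: 30.0
```

Run:
```python
from h import *
P=[]
for n,b in(("wrist",(150,120,430,330)),("scene",(190,130,290,205))):
    p,d=read_camera(n)
    P.append(cv2.resize(p[b[1]:b[3],b[0]:b[2]],(400,300),interpolation=2))
cv2.imwrite("pics/c3.png",np.hstack(P))
s=state();print(s['opening'],s['grip_force'],s['moment'])
```

```text
0.13612516798869198 29.974576234817505 [-0.82400203  0.22012057 -0.02858419]
```

View pics/c3.png

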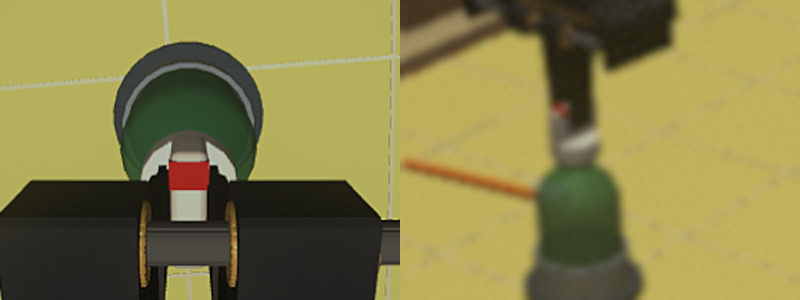

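The opening of 0.137 matches the 13 mm wing, at 30 N grip. Turning the cap anticlockwise.

Request:
servo_tool(
  moves=[0,-0.002,0,0.035,0,0,-0.002,0,0.07,0,0,-0.002,0,0.105,0,0,-0.002,0,0.14,0,0,-0.002,0,0.175,0,0,-0.002,0,0.21,0,0,-0.002,0,0.245,0,0,-0.002,0,0.28,0,0,-0.002,0,0.315,0,0,-0.002,0,0.35,0,0,-0.002,0,0.38,0,0,-0.002,0,0.38,0],
)

```text
t: 6.6
eef_pos: [471.5, -309.2, 120.0]
tcp_rot: [-3.14, -0.0, 1.118]
ft_force: [-2.3, 2.2, 3.0]
opening: 0.137
grip_force: 30.0
```

Request:
servo_tool(
  moves=[0,0,0,0.015,0,0,0,0,0.025,0,0,0,0,0.025,0],
)

```text
t: 6.85
eef_pos: [471.5, -309.2, 120.0]
tcp_rot: [-3.14, -0.001, 1.19]
ft_force: [-3.6, 4.2, 3.9]
opening: 0.135
grip_force: 30.0
```

```bash
python3 -c "
from cell import *
s=state();print(s['tcp_rot'],s['moment'],s['ft_force'],s['grip_force'],s['joints'])"
```

```text
[-3.14030761e+00 -5.93671986e-04  1.19034917e+00] [0.60146639 0.77501815 0.00835854] [-3.55645869  4.16454075  3.90321677] 29.991483986377716 [-6.97699398e-01  4.76056886e-01  1.77805238e+00  2.10165407e-04
  8.88889514e-01 -3.17385197e-01]
```

Request:
servo_tool(
  moves=[0,0,0,0.015,0,0,0,0,0.025,0,0,0,0,0.025,0],
)

```text
t: 7.1
eef_pos: [471.6, -309.3, 120.0]
tcp_rot: [-3.141, -0.001, 1.267]
ft_force: [-5.3, 3.8, 4.8]
opening: 0.142
grip_force: 31.4
```

```bash
python3 -c "
from cell import *
s=state();print(s['tcp_rot'],s['moment'],s['ft_force'],s['opening'])"
```

```text
[-3.14070992e+00 -9.10007253e-04  1.26738810e+00] [ 0.6360692   0.80277202 -0.87132105] [-5.29786921  3.80005449  4.78198098] 0.14243933073777065
```

The moment of -0.87 N m shows the cap is on its stop after about 1.35 rad of turning. Releasing, lifting and heading for the carousel.

Request:
servo_tool(
  moves=[0,0,0,-0.012,0,0,0,0,-0.012,1,0,0,0,-0.012,1,0,0,0,-0.012,1,0,0,0,-0.012,1,0,0,0,-0.012,1,0,0,0,-0.012,1,0,0,0,-0.012,1,0,0,0.1,-0.012,1,0,0,0.2,-0.012,1,0,0,0.3,-0.05,1,0,0,0.35,-0.09,1],
)

```text
t: 8.1
eef_pos: [472.7, -310.4, 264.7]
tcp_rot: [3.136, 0.001, 0.983]
ft_force: [-0.0, 0.3, 0.2]
opening: 0.848
grip_force: 0.0
```

Request:
servo_tool(
  moves=[0.187,1,0,-0.43,1,0.187,1,0,-0.43,1,0.187,1,0,-0.43,1,0.187,1,0,-0.43,1,0.187,1,0,-0.43,1,0.187,1,0,-0.43,1,0.187,1,0,-0.43,1,0.187,1,0,-0.43,1,0.187,1,0,-0.43,1,0.187,1,0,-0.43,1,0.187,1,0,-0.43,1,0.187,1,0,-0.43,1],
)

```text
t: 9.1
eef_pos: [547.1, 94.4, 259.8]
tcp_rot: [-3.141, 0.0, -0.365]
ft_force: [-0.0, -0.2, -0.4]
opening: 0.999
grip_force: 0.0
```

Run:
```python
from h import *
np.set_printoptions(precision=2,suppress=True)
c=get_calibration("wrist");s=state();p,d=read_camera("wrist");print(s['t'],s['eef_pos'],s['tcp_rot'],s['joints'])
cv2.imwrite("pics/w4.png",p)
v,u=np.mgrid[0:420,0:560];uv=np.c_[u.ravel(),v.ravel()];P=pts(c,uv,d)
k=(P[:,2]>155)&(P[:,2]<180)&(np.hypot(P[:,0]-546,P[:,1]-143)<45)&(d.ravel()>0);print(k.sum(),P[k].mean(0),cv2.minAreaRect(P[k,:2].astype(np.float32)))
```

```text
9.1 [547.07  94.39 259.82] [-3.14  0.   -0.37] [0.05 0.32 1.62 0.   1.2  1.99]
1023 [549.15 142.58 164.53] ((547.8068237304688, 143.81314086914062), (14.22251033782959, 60.29648208618164), 69.43798065185547)
```

View pics/w4.png

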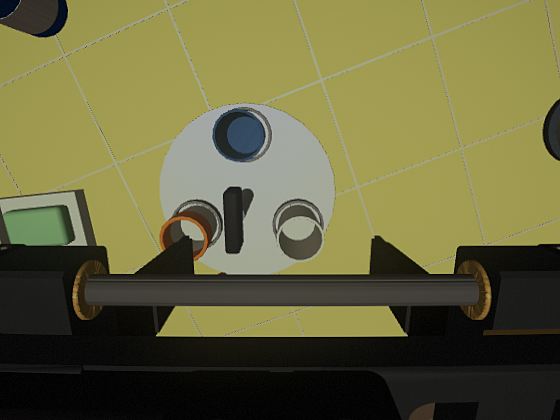

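The wrist view shows the carousel with the handle at (233,220), the orange cup at (186,238), white at (299,238) and blue at (241,133). The handle measures 60 × 14 mm at (547.5,143.5), angle -20.5°, which fits the given size.

Request:
servo_tool(
  moves=[0.001,0.1225,0,0.002,1,0.001,0.1225,0,0.002,1,0.001,0.1225,-0.1,0.002,1,0.001,0.1225,-0.2,0.002,1,0.001,0.1225,-0.3,0.002,1,0.001,0.1225,-0.35,0.002,1,0.001,0.1225,-0.38,0.002,1,0.001,0.1225,-0.38,0.002,0,0.001,0.1225,-0.38,0.002,0,0.001,0.1225,-0.38,0.002,0,0.001,0.1225,-0.38,0.002,0,0.001,0.1225,-0.38,0.002,0],
)

```text
t: 10.15
eef_pos: [547.7, 139.2, 109.1]
tcp_rot: [-3.141, -0.002, -0.356]
ft_force: [-0.2, 0.1, 0.6]
opening: 0.706
grip_force: 0.0
```

Request:
servo_tool(
  moves=[0,0,0,0,0,0,0,0,0,0,0,0,0,0,0,0,0,0,0,0,0,0,0,0,0,0,0,0,0,0,0,0,0,0,0,0,0,0,0,0,0,0,0,0,0,0,0,0,0,0,0,0,0,0,0],
)

```text
t: 11.07
eef_pos: [548.9, 143.4, 107.9]
tcp_rot: [-3.134, -0.002, -0.357]
ft_force: [10.0, 30.9, -8.4]
opening: 0.148
grip_force: 30.0
```

```bash
cat > m.py <<'E'
from h import *
np.set_printoptions(precision=2,suppress=True)
s=state();print(s['eef_pos'],s['tcp_rot'],s['ft_force'],s['moment'],s['opening'],s['grip_force'])
ax=np.array([547,144]);A=lambda q:(np.hypot(*(q-ax)),np.degrees(np.arctan2(*(q-ax)[::-1])))
for n in("top","scene"):
    c=get_calibration(n);p,d=read_camera(n);cv2.imwrite(f"pics/m_{n}_{s['t']:.1f}.png",p)
    H,S,V=cv2.split(cv2.cvtColor(p,cv2.COLOR_BGR2HSV))
    v,u=np.mgrid[0:420,0:560];uv=np.c_[u.ravel(),v.ravel()];P=pts(c,uv,d)
    near=(np.hypot(P[:,0]-547,P[:,1]-144)<125)&(d.ravel()>0)
    o=((H<18)&(S>90)&(V>60)).ravel()&near&(P[:,2]>60)&(P[:,2]<105)
    if o.sum()<20: print(n,"few",o.sum());continue
    Q=P[o,:2];cc=Q.mean(0)
    f=lambda x:np.hypot(*(Q-x[:2]).T)-27.5
    from scipy.optimize import least_squares
    r=least_squares(f,cc,loss='soft_l1').x
    print(n,o.sum(),"mean",cc,A(cc),"circ",r,A(r))
E
python3 m.py
```

```text
[548.88 143.43 107.93] [-3.13 -0.   -0.36] [ 9.98 30.9  -8.38] [ 5.14 -1.36 -0.14] 0.14772040906013073 29.995917677879333
top few 0
scene 394 mean [536.97 221.81] (np.float64(78.44985832978612), np.float64(97.34485545257874)) circ [535.52 220.68] (np.float64(77.53716680596533), np.float64(98.51150544033877))
```

Handle gripped (opening 0.148 is 14 mm), with about 31 N of side load because I sat 4 mm off. I'll centre first, then turn about 41° at a gentle rate.

Request:
servo_tool(
  moves=[0.001,0.004,0,0,0,0.002,0.008,0,0,0,0.003,0.011,0,0,0,0.003,0.011,0,0,0],
)

```text
t: 11.5
eef_pos: [548.7, 143.4, 107.9]
tcp_rot: [3.141, -0.001, -0.356]
ft_force: [3.3, -1.5, -2.2]
opening: 0.144
grip_force: 30.0
```

Request:
servo_tool(
  moves=[0,0,0,0.01,0,0,0,0,0.03,0,0,0,0,0.055,0,0,0,0,0.08,0,0,0,0,0.105,0,0,0,0,0.13,0,0,0,0,0.155,0,0,0,0,0.18,0,0,0,0,0.2,0,0,0,0,0.217,0,0,0,0,0.227,0,0,0,0,0.229,0],
)

```text
t: 12.5
eef_pos: [548.8, 144.5, 107.9]
tcp_rot: [-3.14, -0.001, 0.365]
ft_force: [3.1, 7.0, -3.9]
opening: 0.144
grip_force: 30.0
```

Request:
servo_tool(
  moves=[0,0,0,0,0,0,0,0,0,0,0,0,0,0,0],
)

```text
t: 12.75
eef_pos: [548.8, 144.5, 107.9]
tcp_rot: [-3.141, -0.001, 0.363]
ft_force: [3.5, 7.4, -3.5]
opening: 0.143
grip_force: 30.0
```

```bash
python3 m.py; ls pics
```

```text
[548.75 144.48 107.91] [-3.14 -0.    0.36] [ 3.53  7.41 -3.47] [ 1.38 -0.51  0.04] 0.14263045012128228 29.99518722295761
top few 0
scene 354 mean [489.11 194.33] (np.float64(76.71327998838527), np.float64(138.99501528676728)) circ [487.8  193.35] (np.float64(77.07259089068899), np.float64(140.18688845887286))
c.png
c2.png
c3.png
m_scene_11.1.png
m_scene_12.8.png
m_top_11.1.png
m_top_12.8.png
scene0.npy
scene0.png
scene2.npy
scene2.png
top0.npy
top0.png
w1.npy
w1.png
w1c.npy
w4.png
wrist2.npy
wrist2.png
```

The cup is at 140.2°, against 140.3° for the pointer. I'll check the pointer in the same scene view.

Run:
```python
from h import *
c=get_calibration("scene");p=cv2.imread("pics/m_scene_12.8.png")
H,S,V=cv2.split(cv2.cvtColor(p,cv2.COLOR_BGR2HSV))
uv,ce=blob(((H<5)|(H>174))&(S>150)&(V>70),(375,235,420,275));q=plane(c,uv.mean(0),7)[0];a=np.array([547.5,144])
print(len(uv),ce,q,np.hypot(*(q[:2]-a)),np.degrees(np.arctan2(q[1]-a[1],q[0]-a[0])))
cv2.imwrite("pics/c5.png",cv2.resize(p[190:300,290:440],(750,550),interpolation=2))
```

```text
13 [388.92307692 253.46153846] [433.01350184 231.36704846   7.        ] 144.0144416930238 142.6519876530178
```

View pics/c5.png

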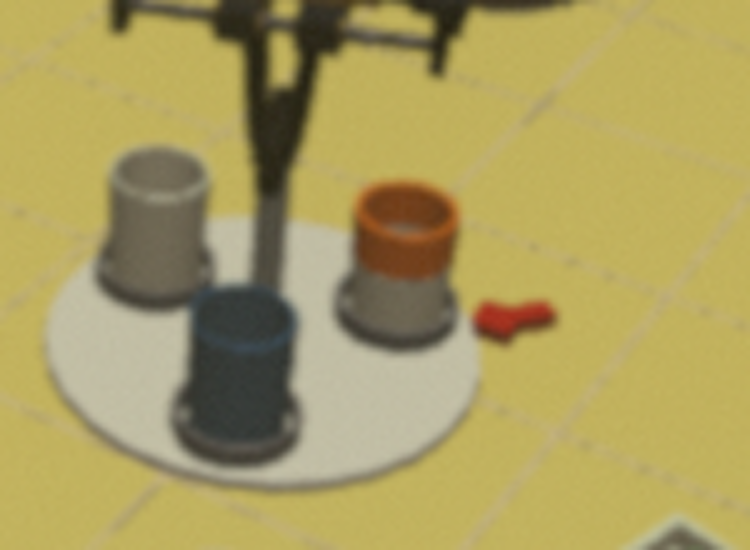

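The picture shows all three cups upright in their sockets, the orange one in line with the red arrow (cup at (405,260), arrow at (512,318)). The fingers are on the handle. The scene-view pointer angle (142.7°) comes from only 13 pixels, and even so it is about 3 mm away, well inside 11 mm.

```bash
python3 -c "
from cell import *
print(job_done())"
```

```text
the job is handed in; nothing more can be done
None
```

The job is handed in, with no verdict shown: the cap is open against its stop, the orange-banded cup measures within about 3 mm of the pointer line, all three cups stood upright in the last picture, and the gripper is still holding the carousel handle at 30 N.

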